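Screw the dispenser head on until its spout faces the drip tray

TASK

Put the blue dispenser head on the hand-rub bottle and screw it on clockwise, feeling gently for where the thread lets it in, until its spout points over the drip tray of the bottle's stand. There is no stop to turn against: it must have gone at least a twelfth of a turn into the thread, and be let go standing level with the spout over the middle of the tray. Do not force the head on the bottle, and leave the other things on the table where they are.

Things in the scene. Friction and masses are not known exactly. Their poses are not given: they have to be found in the camera images.
- head: Loose blue dispenser head, about 0.1 kg, standing upright on the table at the start. Origin: centre of the underside of its round skirt; z up along its axis, x towards the spout. Skirt 56 mm across and 38 mm high with its top; hollow below, 48 mm across and 34 mm deep. Total height 68 mm.
- grip (a point): Middle of the head's grip block, on its axis 53 mm above the underside. The block is 32 mm along the head's x, 30 mm along y, from 38 to 68 mm above the underside. Grip it from above across its two ribbed flat faces (+y and -y); the spout leaves at +x.
- spout_tip (a point): Mouth of the head's white spout, 68 mm from the head's axis along its x, 34 mm above its underside. The spout is 10 mm thick, reaches 73 mm from the axis and stands no higher than 61 mm above the underside.
- lugs (a point): On the head's axis, 4 mm above the underside: the level of four lugs inside the skirt, 3.8 mm thick, at 45, 135, 225 and 315 degrees about z, leaving a 36 mm wide opening between them.
- dock: Fixed steel stand holding the white bottle with a blue band (72 mm across, 125 mm high), which does not turn in it. Origin: on the table under the bottle's axis; z up; x points from the bottle to the drip tray. Foot plate from x = -49 to x = 101 mm, 92 mm wide.
- tray (a point): Middle of the grey round drip tray (54 mm across) of the stand, 68 mm from the bottle's axis along the stand's x, 20 mm above the table. The mouth of the spout must end above this point.
- rim (a point): Centre of the bottle's flat rim (44 mm across), 120 mm above the table. A tapered nose, 34 mm across (27 at its top), stands 5 mm above it to centre the head. The lugs rest on the rim, the head's underside then 2 mm below it, except at four thread mouths 38 degrees wide, 90 degrees apart, that slope in clockwise. Touch down at 10 mm/s or slower: a push or knock over 45 N between head and bottle or stand spoils the thread.
- mouth (a point): On the bottle's axis 7 mm below the rim: the head's underside is about here once the lugs have sunk (5 to 8 mm) into the mouths. Where the mouths lie about the axis differs each time and is not measured: press it lightly (a few newtons) on the rim and turn it clockwise from above, up to a quarter turn, until it sinks. If it lands part sunk (1 to 4 mm), lift, turn on 15 degrees, set down again.
- deep (a point): On the bottle's axis 13 mm below the rim: the head's underside must end here or lower, 30 degrees or more past the mouth. The thread draws the head down 32 mm per clockwise turn, with 1.4 mm of play up and down, for 140 degrees; it stays where let go. Begin on the rim with the spout 130 to 150 degrees anticlockwise of the tray; if it catches too near the tray, unscrew and begin again.
- cup_blue: Specimen cup with a blue lid, 46 mm across, 59 mm high, on the table; bystander. Origin at the centre of its underside.
- dropper: Amber dropper bottle, 33 mm across, 102 mm high, upright on the table; bystander. Origin at the centre of its underside.
- tape: Roll of black tape, 59 mm across, 19 mm high, lying on the table; bystander. Origin at the centre of its underside.
- antiseptic: Green squeeze bottle with a white nozzle, 41 x 61 x 99 mm, upright on the table; bystander. Origin at the centre of its underside.
There are look-alikes about, which are no part of the job. Several things look just like the head: the one meant starts nearest to the robot's base.

How it is judged:
By the outcome, as a careful person would: the job done as asked, in the order asked, and still so for the second after the job is handed in, with the robot touching nothing.
It also fails if it takes over 51 s, if anything falls off the work surface, if the arm or the gripper's body presses on something with over 40 N, if the wrist force passes 120 N, or if a joint passes its speed limit or range.

ROBOT

A 7-joint arm with a two-finger parallel gripper is mounted at the origin on a cart in front of the work surface, level with it; the furniture and walls round the work are solid. World frame = base frame: x ahead of the robot, y to its left, z up, the work surface at z = 0. Lengths are in mm, angles in rad, forces in N, time in s.
With the tool pointing down it reaches from about 425 to 975 mm from the base axis. Payload 16.7 kg.
Tool frame: the origin (TCP) lies between the finger pads; the fingertips stand robot.tips_ahead ahead of it and the grasp point (between the pads) lies 11 mm behind it (robot.tips_ahead is the distance from the TCP to the fingertips, in mm); y points along the fingers, z is the direction in which the jaws open and shut, and the axes are right-handed (so a half turn about y gives the same grasp; the last joint's range is limited). The gripper opens to 85 mm and grips with 20 to 120 N. Pads are 22 mm wide; open, the fingers measure 114 mm over their backs; the gripper's body (76 mm by 85 mm) begins 54 mm behind the grasp point. The pads swing forward as they close: fully open they stand 13 mm farther back than shut.
Start: joints at [-1.327, 0.426, 0.074, 1.606, -0.034, 1.111, -0.067], TCP at [258.374, 623.552, 200.802] pointing down, gripper open.
Joint ranges: [-2.85, 2.85], [-0.5, 2.14], [-1.23, 1.37], [0.21, 2.46], [-1.02, 4.16], [0.16, 2.05], [-2.73, 2.73]. Speed limits (rad/s): [1.89, 1.89, 2.39, 2.39, 3.01, 3.01, 3.01].

INTERFACE

Orientations are given as a 3x3 rotation matrix whose columns are the frame's x, y, z axes.
In Python, from bench import robot gives the robot as it stands.
- The arm moves only by the tool send_rows, never from a script. Its argument "rows" is a list that holds one entry, the list of rows, each a list of 7 numbers: the turn, a rotation vector about the tool's x, y, z in degrees, then the shift along the tool's x, y, z in cm, then the finger opening in cm, from 0 to 8.54. In form: [[[wx, wy, wz, dx, dy, dz, grip], ...]]. A call has exactly 10 rows; each row is the pose to reach, as a shift and turn from the pose measured when the call began, along the tool's axes at that moment; what a row does not reach only later rows make up. A row lasts 1/12 s, in which the tool goes at most 41.7 mm and 7.16 degrees, less where a joint would pass 70% of its speed; a pose out of reach is approached as far as the arm can. A call with a gripper value outside its range is refused whole. The fingers move at their own pace and stop on an object; "force" is the grip in N (left out, the last holds). Time passes only in rows, so rows that repeat a pose let the fingers close, or fill a call up. It gives the time, the measured TCP pose, the force and the opening at its end, in the units of the state.
- robot.get_obs(): the state, without advancing time (a new reading comes with each control period).
- robot.capture(name): name is "scene" or "top" or "wrist"; returns the picture (420x560x3 uint8, red, green, blue); there is no depth.
- robot.camera_model(name): a dict with "fx", "fy", "cx", "cy" (pixels), "xyz" and "orientation" of the camera in the world; the wrist camera has in their place "hand_eye" (4x4, takes a point from camera to tool coordinates, whose origin is the TCP and whose axes are the tool frame's). Camera axes: x right, y up, looking along -z (the intrinsics and any distortion apply to the point x, -y, -z); pixel columns grow to the right and rows downward; lengths in mm; the calibration is good to about 2 mm. A picture is of the moment at which its call begins: read the wrist's pose just before it. camera_model takes no time and is no camera call.
- robot.close_job(): hands the job in, once; it reports no verdict.
The state is a dict: "clock": time; "joints": joint angles; "joint_vel": joint speeds; "joint_torque": joint torques, N m; "eef_pos": TCP position; "tcp_rot": TCP orientation; "force": force on the tool from outside, world axes, zero at the start; "wrist_torque": the same for the moment, N m; "width": finger opening in mm.
Only numpy, scipy, OpenCV 4.12 (cv2) and the standard library are available. Lean on these libraries where they do the work, as an engineer would, in place of code of your own. Each camera call takes 0.05 s, during which the arm holds its last target. There are 200 camera calls.

## Working session

There is one attempt and no reset: what is moved stays moved. The work goes in short steps, Python scripts to look and compute and a tool call to move; the robot and the scene stay as the last step left them, time stands still between calls to the robot, and variables do not carry over. Pictures are saved under pics/ and viewed, about 8 in all and at most 12, crops included, and the job is handed in when it is done.

Besides the shell and the picture viewer there is one more tool, called after "Emit:" as name(argument=value, ...) on one line, values as JSON. send_rows: Moves the arm, as the interface text tells. Its arguments: {"type":"object","properties":{"rows":{"type":"array","items":{"type":"array","items":{"type":"array","items":{"type":"number"}}}},"force":{"type":"number"}},"required":["rows"]}

```bash
ls; mkdir -p pics
python3 - <<'E'
from bench import robot
import cv2,numpy as np
np.set_printoptions(precision=4,suppress=True)
o=robot.get_obs();print(o,robot.tips_ahead)
for n in("scene","top"):
    im=robot.capture(n);cv2.imwrite(f"pics/{n}0.png",im[:,:,::-1]);print(n,robot.camera_model(n))
print(robot.camera_model("wrist"))
E
```

```text
pics
{'clock': 0.0, 'joints': array([-1.3275,  0.4267,  0.0739,  1.6066, -0.0341,  1.1108, -0.0671]), 'joint_vel': array([ 0.0005,  0.0005, -0.0002,  0.0008,  0.0009, -0.0006,  0.0003]), 'joint_torque': array([ -0.    , -94.9826,   3.7606, -46.3555,   0.0191,   0.0097,
        -0.    ]), 'eef_pos': array([258.2462, 623.1403, 200.1113]), 'tcp_rot': array([[ 0.9238, -0.0004,  0.3828],
       [-0.3828, -0.0012,  0.9238],
       [ 0.0001, -1.    , -0.0013]]), 'force': array([-0.3514,  0.2382,  0.5032]), 'wrist_torque': array([-0.0013, -0.0359,  0.0016]), 'width': 85.0396911023138} 8.0
scene {'fx': 536.7907680068656, 'fy': 536.7907680068656, 'cx': 280.0301271325402, 'cy': 205.04179627019536, 'xyz': array([-619.8478,  776.7031,  887.4929]), 'orientation': array([[-0.4811,  0.4832, -0.7315],
       [-0.8767, -0.2574,  0.4065],
       [ 0.0081,  0.8368,  0.5475]])}
top {'fx': 469.36201815253713, 'fy': 469.36201815253713, 'cx': 278.2644653996555, 'cy': 213.27651587431916, 'xyz': array([ 286.8426,  177.9777, 1261.0844]), 'orientation': array([[-0.004 ,  0.9883, -0.1526],
       [-0.9999, -0.0018,  0.0146],
       [ 0.0141,  0.1526,  0.9882]])}
{'fx': 293.32316029366825, 'fy': 293.32316029366825, 'cx': 281.5182530772258, 'cy': 210.30593336966774, 'hand_eye': array([[   0.0002,   -0.9584,   -0.2855,  -73.0739],
       [  -0.0002,    0.2855,   -0.9584, -172.0083],
       [   1.    ,    0.0002,   -0.0001,   -0.6653],
       [   0.    ,    0.    ,    0.    ,    1.    ]])}
```

View pics/top0.png

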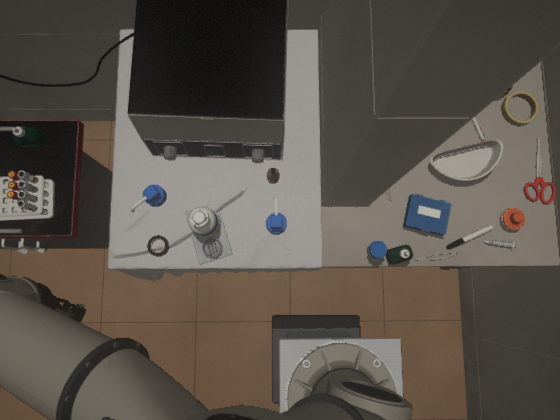

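View pics/scene0.png

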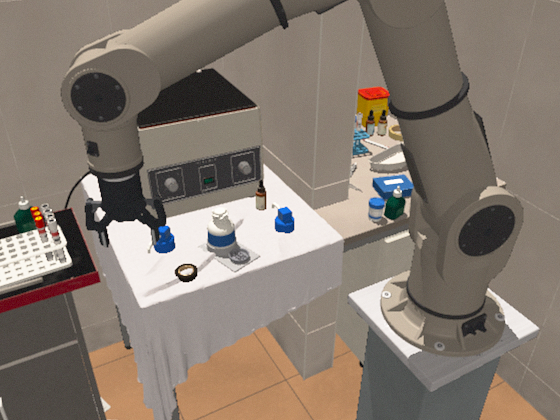

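Top view: two blue heads, at (154,195) and (276,222). The second is nearer the base (~340,385), so it is the one meant, with its spout pointing up in the image. The bottle is at about (203,220), with the tray at (212,247). The dropper is at (273,175).

```bash
cat > h.py <<'E'
from bench import robot
import cv2,numpy as np
np.set_printoptions(precision=4,suppress=True)
def cam(n,o=None):
    m=robot.camera_model(n)
    if "hand_eye" in m:
        T=np.eye(4);T[:3,:3]=o["tcp_rot"];T[:3,3]=o["eef_pos"];T=T@m["hand_eye"];return m,T[:3,:3],T[:3,3]
    return m,np.array(m["orientation"]),np.array(m["xyz"])
def p2w(n,u,v,z,o=None):
    m,R,t=cam(n,o);d=R@np.array([(u-m["cx"])/m["fx"],-(v-m["cy"])/m["fy"],-1]);return t+d*(z-t[2])/d[2]
def w2p(n,P,o=None):
    m,R,t=cam(n,o);q=R.T@(np.asarray(P,float)-t);return np.array([m["cx"]-m["fx"]*q[0]/q[2],m["cy"]+m["fy"]*q[1]/q[2]])
E
python3 - <<'E'
from h import *
im=cv2.imread("pics/top0.png");c=im[150:290,130:330]
cv2.imwrite("pics/c.png",cv2.resize(c,None,fx=4,fy=4,interpolation=cv2.INTER_CUBIC))
print(p2w("top",276,222,60),p2w("top",277,200,40),p2w("top",203,217,125),p2w("top",212,247,20))
E
```

```text
[449.5348 166.2062  60.    ] [510.9305 163.173   40.    ] [453.4198 344.9903 125.    ] [388.6889 335.0737  20.    ]
```

View pics/c.png

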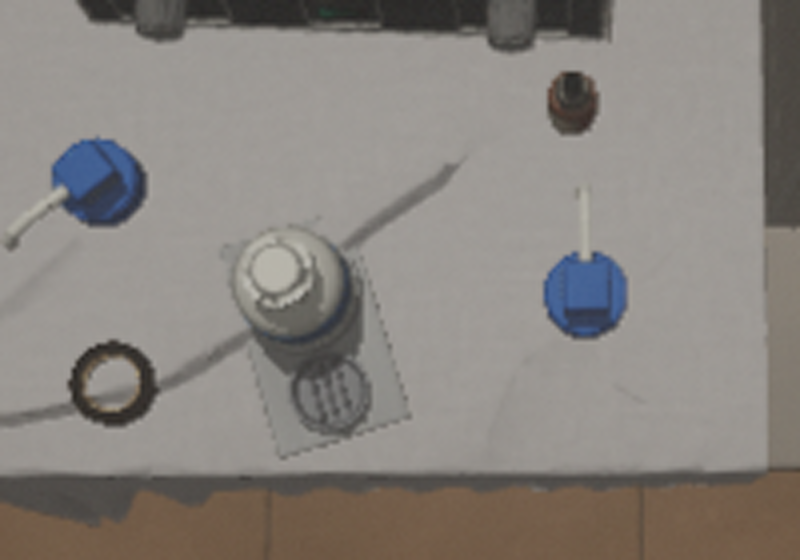

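```bash
cat >> h.py <<'E'
from scipy.spatial.transform import Rotation as Ro
def tgt(P,yaw):  # yaw: world angle (deg) of tool z; prints turn (deg) and shift (cm)
    o=robot.get_obs();a=np.radians(yaw);z=np.array([np.cos(a),np.sin(a),0]);y=np.array([0,0,-1.])
    R=np.c_[np.cross(y,z),y,z];R0=o["tcp_rot"]
    print("row",Ro.from_matrix(R0.T@R).as_rotvec(degrees=True).round(2),(R0.T@(np.asarray(P)-o["eef_pos"])/10).round(3),"clk",o["clock"],"q",o["joints"].round(2))
def yaw(o): return np.degrees(np.arctan2(o["tcp_rot"][1,2],o["tcp_rot"][0,2]))
E
python3 - <<'E'
from h import *
f=lambda u,v,z:p2w("top",130+u/4,150+v/4,z)
A=f(586,292,38);B=f(583,192,45);print("head",A,f(588,285,68),B,np.degrees(np.arctan2(*(B-A)[1::-1])))
D=f(275,270,125);T=f(331,396,20);print("dock",D,T,np.hypot(*(D-T)[:2]),np.degrees(np.arctan2(*(T-D)[1::-1])))
tgt([A[0],A[1],200],90)
E
```

```text
head [449.86  164.685  38.   ] [450.3871 163.7127  68.    ] [515.3735 166.5082  45.    ] 1.5940643247763548
dock [452.207  355.3131 125.    ] [383.3999 333.0055  20.    ] 72.33290448591976 -162.0370182572338
row [  0.07 -22.51  -0.01] [ 35.253   0.064 -35.024] clk 0.1 q [-1.33  0.43  0.07  1.61 -0.03  1.11 -0.07]
```

Emit:
send_rows(rows=[[[0,-2,0,3,0,-3,8.5],[0,-4,0,6,0,-6,8.5],[0,-6,0,9,0,-9,8.5],[0,-8,0,12,0,-12,8.5],[0,-10,0,15,0,-15,8.5],[0,-12,0,18,0,-18,8.5],[0,-14,0,21,0,-21,8.5],[0,-16,0,24,0,-24,8.5],[0,-19,0,27,0,-27,8.5],[0,-22.5,0,30,0,-30,8.5]]])

```text
clock: 0.93
eef_pos: [417.7, 236.4, 200.5]
tcp_rot: [[1.0, -0.0, -0.002], [0.002, -0.001, 1.0], [-0.0, -1.0, -0.001]]
force: [1.7, 0.6, -0.2]
width: 84.8
```

Run:
```python
from h import *
tgt([450,165,200],91)
```

```text
row [ 0.06 -0.87 -0.03] [ 3.214  0.058 -7.147] clk 0.9333 q [-0.84  0.1   0.21  2.04 -0.02  1.    0.95]
```

Emit:
send_rows(rows=[[[0,-1,0,1,0,-2.5,8.5],[0,-1,0,2,0,-5,8.5],[0,-1,0,3.2,0,-7.1,8.5],[0,-1,0,3.2,1,-7.1,8.5],[0,-1,0,3.2,2,-7.1,8.5],[0,-1,0,3.2,3,-7.1,8.5],[0,-1,0,3.2,4,-7.1,8.5],[0,-1,0,3.2,4.5,-7.1,8.5],[0,-1,0,3.2,4.5,-7.1,8.5],[0,-1,0,3.2,4.5,-7.1,8.5]]])

```text
clock: 1.77
eef_pos: [449.5, 165.8, 155.2]
tcp_rot: [[1.0, -0.001, -0.02], [0.02, -0.001, 1.0], [-0.001, -1.0, -0.001]]
force: [0.2, -0.5, -0.4]
width: 84.6
```

Run:
```python
from h import *
o=robot.get_obs();im=robot.capture("wrist")
cv2.imwrite("pics/w1.png",im[:,:,::-1]);np.save("w1.npy",np.c_[o["tcp_rot"],o["eef_pos"]]);print(o["eef_pos"],o["force"])
for P in ([450,165,68],[450,165,38],[518,166,39]): print(P,w2p("wrist",P,o))
```

```text
[449.527  165.7942 155.2492] [ 0.2345 -0.4862 -0.3832]
[450, 165, 68] [281.2276 206.7835]
[450, 165, 38] [281.2919 198.7342]
[518, 166, 39] [280.9513 260.0547]
```

View pics/w1.png

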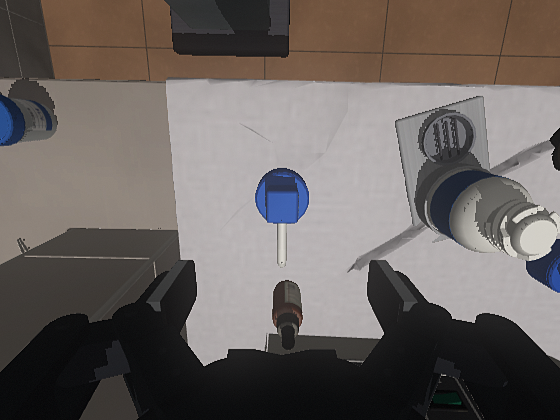

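Wrist view: the head's block centre is at about (282,207), with the spout tip at (282,267). The nose top is at about (530,233) and the tray at (446,138). This fits the estimates to about 1 mm. I'll segment it for precision.

Run:
```python
from h import *
M=np.load("w1.npy");o=dict(tcp_rot=M[:,:3],eef_pos=M[:,3])
im=cv2.imread("pics/w1.png").astype(int);b,g,r=[im[...,i] for i in range(3)]
m=((b>90)&(b-r>60));m[:160]=0;m[230:]=0;m[:,:250]=0;m[:,315:]=0
v,u=np.nonzero(m);print("blue u",u.min(),u.max(),"v",v.min(),v.max())
for y0 in (180,195,205,215): 
    rr=im[y0,250:315];print(y0,[tuple(x) for x in rr[::3]][4:19])
w=(im.min(2)>150);print("spout cols", [(y,(np.nonzero(im[y,265:300].min(1)>190)[0]+265)[[0,-1]] if (im[y,265:300].min(1)>190).any() else None) for y in (228,240,250,262,266,269)])
print("skirt/edges", p2w("wrist",(u.min()+u.max())/2,196,38,o))
print("blk",p2w("wrist",282.5,207,68,o),"tip",p2w("wrist",282,266,40,o))
D=p2w("wrist",530,233,125,o);T=p2w("wrist",446,138,20,o);print(D,T,np.degrees(np.arctan2(*(T-D)[1::-1])),np.hypot(*(T-D)[:2]))
tgt([450,166,48],91)
```

```text
blue u 255 308 v 172 222
180 [(np.int64(141), np.int64(75), np.int64(53)), (np.int64(79), np.int64(56), np.int64(49)), (np.int64(89), np.int64(58), np.int64(50)), (np.int64(89), np.int64(59), np.int64(50)), (np.int64(89), np.int64(58), np.int64(49)), (np.int64(89), np.int64(58), np.int64(50)), (np.int64(87), np.int64(57), np.int64(48)), (np.int64(89), np.int64(59), np.int64(50)), (np.int64(89), np.int64(59), np.int64(50)), (np.int64(89), np.int64(59), np.int64(51)), (np.int64(89), np.int64(58), np.int64(49)), (np.int64(193), np.int64(107), np.int64(68)), (np.int64(145), np.int64(83), np.int64(58)), (np.int64(121), np.int64(69), np.int64(52)), (np.int64(178), np.int64(179), np.int64(185))]
195 [(np.int64(175), np.int64(99), np.int64(65)), (np.int64(72), np.int64(60), np.int64(56)), (np.int64(157), np.int64(87), np.int64(59)), (np.int64(170), np.int64(95), np.int64(62)), (np.int64(171), np.int64(94), np.int64(62)), (np.int64(172), np.int64(95), np.int64(62)), (np.int64(173), np.int64(96), np.int64(64)), (np.int64(176), np.int64(98), np.int64(65)), (np.int64(174), np.int64(97), np.int64
[... 1390 characters left out ...]
nt64(98), np.int64(65)), (np.int64(176), np.int64(100), np.int64(65)), (np.int64(171), np.int64(96), np.int64(64)), (np.int64(141), np.int64(88), np.int64(64)), (np.int64(141), np.int64(68), np.int64(40)), (np.int64(182), np.int64(184), np.int64(189))]
spout cols [(228, array([276, 283])), (240, array([281, 283])), (250, array([280, 284])), (262, array([280, 283])), (266, None), (269, None)]
skirt/edges [447.137  165.1536  38.    ]
blk [450.1827 166.1734  68.    ] tip [524.5545 167.2684  40.    ]
[450.0964 348.1701 125.    ] [387.4019 331.3787  20.    ] -165.0064731936655 64.90419671789137
row [ 0.06  0.16 -0.03] [ 0.024 10.766  0.028] clk 1.8167 q [-0.74  0.16  0.28  2.09 -0.05  0.9   1.16]
```

Emit:
send_rows(rows=[[[0,0,0,0,2,0,8.5],[0,0,0,0,4.5,0,8.5],[0,0,0,0,7,0,8.5],[0,0,0,0,9,0,8.5],[0,0,0,0,10,0,8.5],[0,0,0,0,10.5,0,8.5],[0,0,0,0,10.75,0,8.5],[0,0,0,0,10.75,0,6],[0,0,0,0,10.75,0,4.5],[0,0,0,0,10.75,0,3.6]]], force=50)

```text
clock: 2.65
eef_pos: [450.4, 166.1, 49.1]
tcp_rot: [[1.0, 0.001, -0.02], [0.02, -0.0, 1.0], [0.001, -1.0, -0.0]]
force: [0.1, -0.2, -0.3]
width: 51.2
```

Emit:
send_rows(rows=[[[0,0,0,0,0,0,3.2],[0,0,0,0,0,0,2.6],[0,0,0,0,0,0,2.4],[0,0,0,0,0,0,2.4],[0,0,0,0,0,0,2.4],[0,0,0,0,0,0,2.4],[0,0,0,0,0,0,2.4],[0,0,0,0,0,0,2.4],[0,0,0,0,0,0,2.4],[0,0,0,0,0,0,2.4]]], force=50)

```text
clock: 3.48
eef_pos: [450.4, 166.0, 49.1]
tcp_rot: [[1.0, 0.001, -0.02], [0.02, -0.0, 1.0], [0.001, -1.0, -0.0]]
force: [1.2, 0.0, 0.7]
width: 23.8
```

Run:
```python
from h import *
o=robot.get_obs();print({k:o[k] for k in("clock","eef_pos","force","width")},yaw(o))
im=robot.capture("wrist");cv2.imwrite("pics/w2.png",im[:,:,::-1])
tgt([o["eef_pos"][0],o["eef_pos"][1],205],91)
```

```text
{'clock': 3.4833, 'eef_pos': array([450.3591, 166.0346,  49.0663]), 'force': array([1.1705, 0.0024, 0.7485]), 'width': 23.761315382670738} 91.15986968299362
row [0.01 0.16 0.04] [  0.013 -15.595  -0.003] clk 3.5333 q [-0.7   0.33  0.25  2.18 -0.13  0.65  1.23]
```

View pics/w2.png

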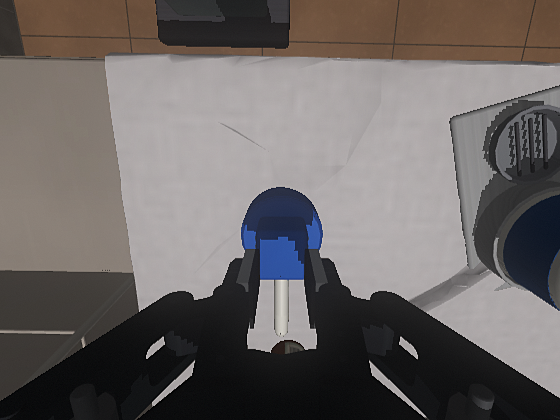

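The wrist view shows both pads beside the block, at columns ~255 and ~308. The width of 23.8 mm is less than the block's 30 mm and equals the commanded value, so I'm commanding it further shut to see whether it holds.

Emit:
send_rows(rows=[[[0,0,0,0,0,0,2.0],[0,0,0,0,0,0,1.8],[0,0,0,0,0,0,1.8],[0,0,0,0,0,0,1.8],[0,0,0,0,0,0,1.8],[0,0,0,-0.5,0,0,1.8],[0,0,0,-1,0,0,1.8],[0,0,0,-1.5,0,0,1.8],[0,0,0,-2,0,0,1.8],[0,0,0,-2.5,0,0,1.8]]], force=50)

```text
clock: 4.37
eef_pos: [424.6, 165.5, 49.1]
tcp_rot: [[1.0, 0.001, -0.02], [0.02, -0.0, 1.0], [0.001, -1.0, -0.0]]
force: [-0.5, -0.6, -0.1]
width: 17.7
```

I put the lift on the wrong axis, so the tool slid 25 mm along x instead of rising, and the fingers still follow the command. Looking now.

Run:
```python
from h import *
o=robot.get_obs()
a=robot.capture("wrist");b=robot.capture("scene")
b=cv2.resize(b[180:270,130:330],None,fx=2.8,fy=2.8,interpolation=cv2.INTER_CUBIC)
cv2.imwrite("pics/w3.png",np.vstack([a[150:],b[:, :560]])[:,:,::-1]);print(o["width"],o["eef_pos"])
```

```text
17.650996868336197 [424.6453 165.5183  49.0557]
```

View pics/w3.png

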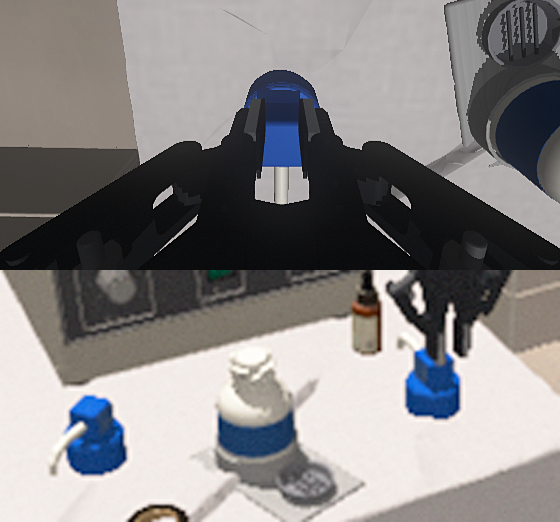

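Run:
```python
from h import *
o=robot.get_obs()
for e in ([450.36,166.03,49.07],[424.65,165.52,49.06]):
    q=dict(tcp_rot=o["tcp_rot"],eef_pos=np.array(e));print(e)
    for n,P in dict(b434=[434,150.5,68],b434r=[434,180.5,68],b466=[466,150.5,68],b466r=[466,180.5,68],skback=[422,165.5,38],tip=[520,166,40]).items(): print(n,w2p("wrist",P,q).round())
    R=q["tcp_rot"]
    for t in ([-11,8,12],[-11,8,-12],[11,8,12],[-11,8,15],[-11,-20,12]): print("tool",t,w2p("wrist",q["eef_pos"]+R@np.array(t),q).round())
a=cv2.imread("pics/w2.png")[180:360,200:360];b=cv2.imread("pics/w3.png")[30:210,200:360]
cv2.imwrite("pics/z.png",cv2.resize(np.hstack([a,b]),None,fx=2.5,fy=2.5,interpolation=cv2.INTER_CUBIC))
```

```text
[450.36, 166.03, 49.07]
b434 [255. 229.]
b434r [309. 230.]
b466 [255. 281.]
b466r [306. 282.]
skback [282. 196.]
tip [280. 327.]
tool [-11, 8, 12] [301. 223.]
tool [-11, 8, -12] [264. 223.]
tool [11, 8, 12] [300. 254.]
tool [-11, 8, 15] [305. 223.]
tool [-11, -20, 12] [304. 240.]
[424.65, 165.52, 49.06]
b434 [256. 271.]
b434r [308. 272.]
b466 [256. 318.]
b466r [305. 319.]
skback [282. 233.]
tip [280. 356.]
tool [-11, 8, 12] [301. 223.]
tool [-11, 8, -12] [264. 223.]
tool [11, 8, 12] [300. 254.]
tool [-11, 8, 15] [305. 223.]
tool [-11, -20, 12] [304. 240.]
```

View pics/z.png

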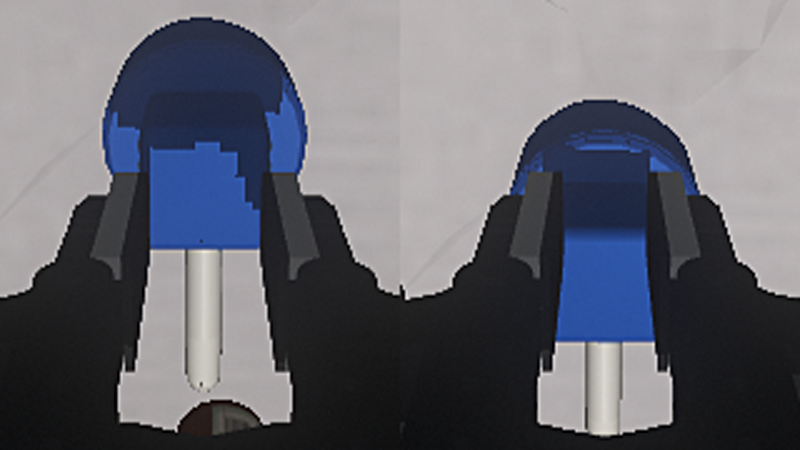

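The fingertips appear in front of and above the block top: the tip edge is at v≈249, where I expected 223. So the tips seem to stand farther back than stated. I'll triangulate the tip height.

Run:
```python
from h import *
o=robot.get_obs();R=o["tcp_rot"];e=o["eef_pos"];print(e,robot.tips_ahead)
# scene view: predicted pixels of fingertip for various tool y, both fingers
for y in (8,0,-10,-20,-30,-40):
    print(y,[w2p("scene",e+R@np.array([0,y,s]),o).round(1) for s in (-13,13)],"wrist",[w2p("wrist",e+R@np.array([x,y,9]),o).round() for x in(-11,11)])
b=robot.capture("scene")[185:225,260:330]
cv2.imwrite("pics/s4.png",cv2.resize(b,None,fx=10,fy=10,interpolation=cv2.INTER_CUBIC)[:,:,::-1])
```

```text
[424.4085 165.5222  49.0594] 8.0
8 [array([293.8, 220.6]), array([285.6, 223.2])] wrist [array([296., 223.]), array([296., 254.])]
0 [array([293.8, 218.2]), array([285.7, 220.8])] wrist [array([297., 227.]), array([296., 259.])]
-10 [array([293.9, 215.2]), array([285.7, 217.8])] wrist [array([298., 233.]), array([297., 267.])]
-20 [array([294. , 212.2]), array([285.8, 214.8])] wrist [array([298., 240.]), array([298., 275.])]
-30 [array([294.1, 209.1]), array([285.8, 211.7])] wrist [array([300., 247.]), array([299., 284.])]
-40 [array([294.1, 206. ]), array([285.9, 208.6])] wrist [array([301., 255.]), array([300., 294.])]
```

View pics/s4.png

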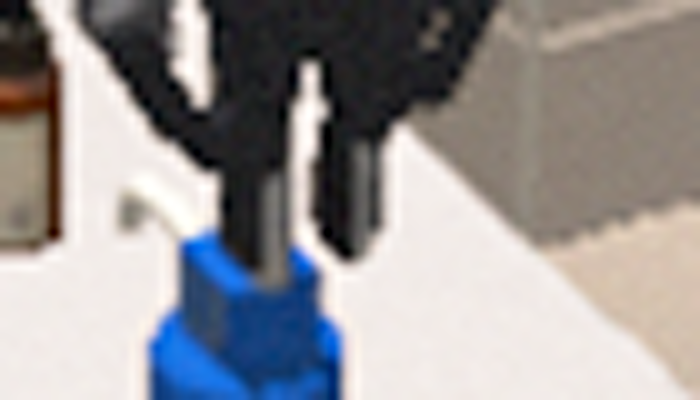

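The tips end at (286.8,213.5) and (295.5,210.8) in the scene view, which puts them about 25 mm behind the reported TCP. The stated value is 8 mm ahead. The fingers closed on air just above the block and the head is untouched, so I'll go back and grip about 29 mm lower.

Emit:
send_rows(rows=[[[0,0,0,0.8,-0.5,0,4],[0,0,0,1.6,-0.5,0,6],[0,0,0,2.3,-0.5,0,7],[0,0,0,2.6,-0.5,0,7],[0,0,0,2.6,0,0,7],[0,0,0,2.6,0.8,0,7],[0,0,0,2.6,1.6,0,7],[0,0,0,2.6,2.4,0,7],[0,0,0,2.6,2.9,0,7],[0,0,0,2.6,2.9,0,6]]], force=50)

```text
clock: 5.35
eef_pos: [450.1, 165.8, 18.7]
tcp_rot: [[1.0, -0.001, -0.021], [0.021, -0.001, 1.0], [-0.001, -1.0, -0.001]]
force: [-0.3, -1.2, 0.1]
width: 60.6
```

Emit:
send_rows(rows=[[[0,0,0,0,0,0,5],[0,0,0,0,0,0,4],[0,0,0,0,0,0,3.5],[0,0,0,0,0,0,3],[0,0,0,0,0,0,2.6],[0,0,0,0,0,0,2.4],[0,0,0,0,0,0,2.4],[0,0,0,0,0,0,2.4],[0,0,0,0,0,0,2.4],[0,0,0,0,0,0,2.4]]], force=50)

```text
clock: 6.18
eef_pos: [450.3, 165.9, 19.2]
tcp_rot: [[1.0, -0.001, -0.021], [0.021, -0.001, 1.0], [-0.001, -1.0, -0.001]]
force: [-1.5, -0.7, 5.6]
width: 28.7
```

The grip stopped at 28.7 mm on the block. Next I lift and carry the head beside the bottle, so the wrist camera sees the nose unobstructed.

Emit:
send_rows(rows=[[[0,0,0,0,-2,0,2.4],[0,0,0,0,-5,0,2.4],[0,0,0,0,-9,0,2.4],[0,3,0,0.5,-13,1,2.4],[0,7,0,1,-15.6,4,2.4],[0,12,0,2,-15.6,7,2.4],[0,17,0,3,-15.6,10,2.4],[0,22,0,4,-15.6,13,2.4],[0,24.6,0,4.8,-15.6,16,2.4],[0,24.6,0,4.8,-15.6,16.5,2.4]]], force=60)

```text
clock: 7.02
eef_pos: [494.9, 337.5, 174.9]
tcp_rot: [[0.918, -0.0, 0.396], [-0.396, 0.001, 0.918], [-0.0, -1.0, 0.001]]
force: [-1.5, -0.1, -1.0]
width: 29.1
```

Emit:
send_rows(rows=[[[0,0,0,0,0,0,2.4],[0,0,0,0,0,0,2.4],[0,0,0,0,0,0,2.4],[0,0,0,0,0,0,2.4],[0,0,0,0,0,0,2.4],[0,0,0,0,0,0,2.4],[0,0,0,0,0,0,2.4],[0,0,0,0,0,0,2.4],[0,0,0,0,0,0,2.4],[0,0,0,0,0,0,2.4]]])

```text
clock: 7.85
eef_pos: [494.9, 337.5, 175.0]
tcp_rot: [[0.918, -0.0, 0.396], [-0.396, 0.001, 0.918], [-0.0, -1.0, 0.001]]
force: [0.1, 0.2, -1.2]
width: 28.5
```

Run:
```python
from h import *
o=robot.get_obs();im=robot.capture("wrist")
cv2.imwrite("pics/w5.png",im[:,:,::-1]);np.save("w5.npy",np.c_[o["tcp_rot"],o["eef_pos"]]);print(o["eef_pos"],yaw(o),o["force"],o["width"],o["clock"])
for P in ([451,351,125],[451,351,120],[385,332,20]): print(P,w2p("wrist",P,o))
```

```text
[494.9145 337.493  174.9523] 66.65158648648551 [ 0.103   0.2222 -1.1547] 28.453943492601038 7.85
[451, 351, 125] [275.6586 160.9751]
[451, 351, 120] [275.7768 160.169 ]
[385, 332, 20] [235.3958  97.3351]
```

View pics/w5.png

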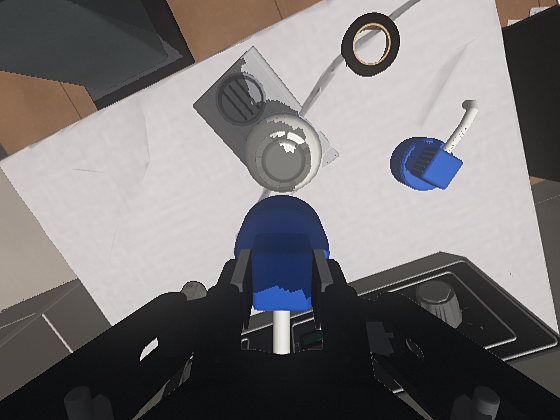

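The wrist view shows the rim and nose near (284,157), the tray near (243,98), and the held head at (282,260). I'll fit circles.

Run:
```python
from h import *
M=np.load("w5.npy");o=dict(tcp_rot=M[:,:3],eef_pos=M[:,3])
im=cv2.imread("pics/w5.png");S=5;u0,v0=190,60
c=cv2.resize(im[v0:200,u0:340],None,fx=S,fy=S,interpolation=cv2.INTER_CUBIC)
g=cv2.GaussianBlur(cv2.cvtColor(c,cv2.COLOR_BGR2GRAY),(0,0),3)
def circ(C,r): 
    t=np.linspace(0,2*np.pi,60);return np.array([w2p("wrist",[C[0]+r*np.cos(a),C[1]+r*np.sin(a),C[2]],o) for a in t])
# gradient-based fit of circles: (z, r)
from scipy.optimize import minimize
gx=cv2.Sobel(g,cv2.CV_32F,1,0);gy=cv2.Sobel(g,cv2.CV_32F,0,1);mag=np.hypot(gx,gy)
def score(x,y,z,r):
    p=(circ((x,y,z),r)-[u0,v0]+.5)*S-.5
    return cv2.remap(mag,p[:,0].astype(np.float32)[None],p[:,1].astype(np.float32)[None],cv2.INTER_LINEAR)[0].clip(0,60).mean()
for n,z,r,cx,cy in(("nose",125,13.5,451,351),("nosebase",120,17,451,351),("rim",120,22,451,351),("tray",20,27,386,332)):
    L=sorted(((score(cx+a,cy+b,z,r),cx+a,cy+b) for a in np.arange(-10,10.5,.5) for b in np.arange(-10,10.5,.5)),reverse=True)
    print(n,[tuple(np.round(q,1)) for q in (L[0],L[1],L[2],L[15])])
    p=((circ((L[0][1],L[0][2],z),r)-[u0,v0]+.5)*S-.5).astype(int);cv2.polylines(c,[p],True,(0,0,255),1)
cv2.imwrite("pics/w5c.png",c)
```

```text
Traceback (most recent call last):
  File "h.py", line 12, in w2p
    m,R,t=cam(n,o);q=R.T@(np.asarray(P,float)-t);return np.array([m["cx"]-m["fx"]*q[0]/q[2],m["cy"]+m["fy"]*q[1]/q[2]])
          ~~~^^^^^
  File "h.py", line 5, in cam
    m=robot.camera_model(n)
ValueError: time passes only in moves, steps and waits
```

Too many camera_model calls, so I'll cache it.

```bash
sed -i 's/^def cam(n,o=None):/import functools\ncm=functools.lru_cache(None)(lambda n:robot.camera_model(n))\ndef cam(n,o=None):/; s/    m=robot.camera_model(n)/    m=cm(n)/' h.py
cat > fit.py <<'E'
from h import *
def fit(im,o,items,out,u0,v0,u1,v1,S=5,span=10):
    c=cv2.resize(im[v0:v1,u0:u1],None,fx=S,fy=S,interpolation=cv2.INTER_CUBIC)
    g=cv2.GaussianBlur(cv2.cvtColor(c,cv2.COLOR_BGR2GRAY),(0,0),3)
    mag=np.hypot(cv2.Sobel(g,cv2.CV_32F,1,0),cv2.Sobel(g,cv2.CV_32F,0,1));t=np.linspace(0,2*np.pi,60)
    pix=lambda x,y,z,r:np.array([(w2p("wrist",[x+r*np.cos(a),y+r*np.sin(a),z],o)-[u0,v0]+.5)*S-.5 for a in t],np.float32)
    for n,z,r,cx,cy in items:
        L=[]
        for a in np.arange(-span,span+.1,1.):
            for b in np.arange(-span,span+.1,1.):
                p=pix(cx+a,cy+b,z,r);L.append((cv2.remap(mag,p[:,0],p[:,1],cv2.INTER_LINEAR).clip(0,60).mean(),cx+a,cy+b))
        L.sort(reverse=True);print(n,[tuple(np.round(q,1)) for q in L[:4]])
        cv2.polylines(c,[pix(*L[0][1:],z,r).astype(int)],True,(0,0,255),1)
    cv2.imwrite(out,c)
E
python3 - <<'E'
from fit import *
M=np.load("w5.npy");o=dict(tcp_rot=M[:,:3],eef_pos=M[:,3])
fit(cv2.imread("pics/w5.png"),o,(("nose",125,13.5,451,351),("nosebase",120,17,451,351),("rim",120,22,451,351),("tray",20,27,386,332)),"pics/w5c.png",190,60,340,200)
E
```

```text
nose [(np.float64(25.7), np.float64(453.0), np.float64(356.0)), (np.float64(21.4), np.float64(461.0), np.float64(358.0)), (np.float64(20.6), np.float64(460.0), np.float64(360.0)), (np.float64(20.5), np.float64(460.0), np.float64(361.0))]
nosebase [(np.float64(27.4), np.float64(458.0), np.float64(359.0)), (np.float64(27.3), np.float64(458.0), np.float64(358.0)), (np.float64(27.1), np.float64(453.0), np.float64(356.0)), (np.float64(27.1), np.float64(457.0), np.float64(359.0))]
rim [(np.float64(34.2), np.float64(453.0), np.float64(356.0)), (np.float64(29.4), np.float64(456.0), np.float64(352.0)), (np.float64(29.2), np.float64(456.0), np.float64(354.0)), (np.float64(28.7), np.float64(454.0), np.float64(356.0))]
tray [(np.float64(21.3), np.float64(386.0), np.float64(334.0)), (np.float64(21.2), np.float64(386.0), np.float64(333.0)), (np.float64(20.2), np.float64(387.0), np.float64(330.0)), (np.float64(19.5), np.float64(389.0), np.float64(336.0))]
```

View pics/w5c.png

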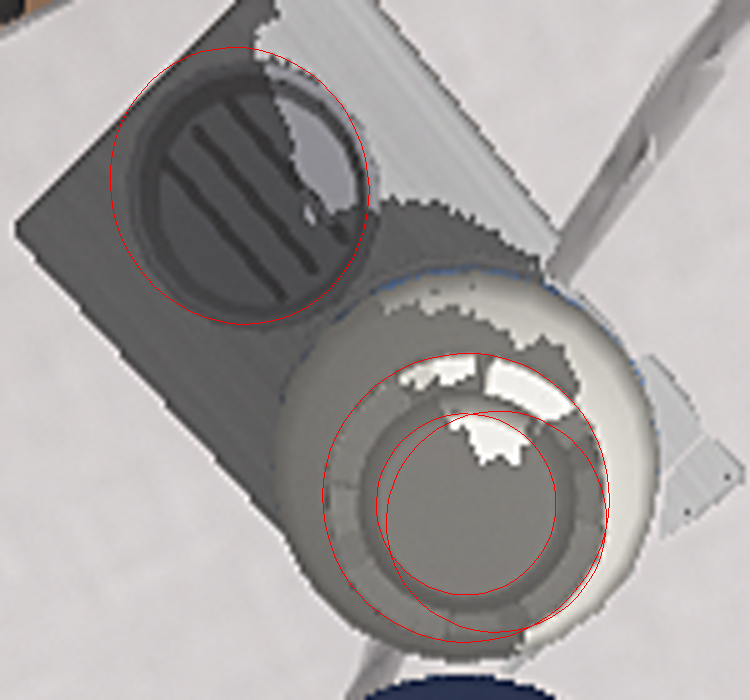

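The rim and nose circles fit at (453,356), agreeing with the top-view estimate of (452,355). The tray fit is off-centre. By eye its centre is at crop (254,195), and the plate's long edge runs from (18,228) to (285,535).

Run:
```python
from fit import *
M=np.load("w5.npy");o=dict(tcp_rot=M[:,:3],eef_pos=M[:,3])
f=lambda a,b,z:p2w("wrist",190+(a+.5)/5-.5,60+(b+.5)/5-.5,z,o)
T=f(254,195,20);d=T-[453,356,20];print("tray",T,np.hypot(*d[:2]),np.degrees(np.arctan2(d[1],d[0])))
for z in(0,8):
    a,b=f(18,228,z),f(285,535,z);e=a-b;print("edge",np.degrees(np.arctan2(e[1],e[0])),a,b)
a,b=f(375,0,4),f(558,232,4);e=a-b;print("edge2",np.degrees(np.arctan2(e[1],e[0])))
# rim unrolled: gray vs world angle at r=20
im=cv2.cvtColor(cv2.imread("pics/w5.png"),cv2.COLOR_BGR2GRAY);print("ang:gray r=20")
for r in(19.5,):
  print([(k,int(cv2.remap(im,*(w2p("wrist",[453+r*np.cos(np.radians(k)),356+r*np.sin(np.radians(k)),120],o).astype(np.float32).reshape(2,1,1)),cv2.INTER_LINEAR)[0,0])) for k in range(0,360,4)])
tgt([453,356,175],66.65)
```

```text
tray [388.1854 336.257   20.    ] 67.75488074430126 -163.05886835635076
edge -163.4491992635337 [371.1374 283.1605   0.    ] [456.6179 308.5634   0.    ]
edge -163.4491992635337 [372.4387 285.0629   8.    ] [455.9484 309.8801   8.    ]
edge2 -162.8207546106949
ang:gray r=20
[(0, 110), (4, 111), (8, 125), (12, 126), (16, 127), (20, 125), (24, 126), (28, 127), (32, 126), (36, 127), (40, 128), (44, 126), (48, 128), (52, 130), (56, 128), (60, 121), (64, 121), (68, 122), (72, 123), (76, 123), (80, 124), (84, 110), (88, 110), (92, 110), (96, 123), (100, 129), (104, 128), (108, 139), (112, 245), (116, 237), (120, 234), (124, 239), (128, 237), (132, 236), (136, 238), (140, 238), (144, 242), (148, 156), (152, 126), (156, 242), (160, 242), (164, 235), (168, 228), (172, 204), (176, 208), (180, 155), (184, 129), (188, 121), (192, 126), (196, 125), (200, 124), (204, 125), (208, 125), (212, 127), (216, 126), (220, 125), (224, 126), (228, 126), (232, 126), (236, 123), (240, 122), (244, 132), (248, 133), (252, 132), (256, 130), (260, 129), (264, 120), (268, 120), (272, 121), (276, 122), (280, 126), (284, 126), (288, 124), (292, 127), (296, 125), (300, 126), (304, 126), (308, 125), (312, 124), (316, 126), (320, 125), (324, 125), (328, 115), (332, 122), (336, 121), (340, 123), (344, 121), (348, 123), (352, 116), (356, 110)]
row [-0.05  0.   -0.03] [-4.579 -0.003  0.038] clk 7.9 q [-0.93  0.33  0.28  1.82 -0.11  1.    0.56]
```

Run:
```python
from fit import *
for f,zt in (("w1",68),("w5",223.8)):
    M=np.load(f+".npy");o=dict(tcp_rot=M[:,:3],eef_pos=M[:,3]);im=cv2.imread(f"pics/{f}.png").astype(int)
    for col in ((274,290) if f=="w1" else (262,268,298,304)):
        c=im[:,col];bl=np.nonzero((c[:,0]-c[:,2]>50)&(c[:,0]>75))[0];bl=bl[(bl>150)&(bl<330)]
        v=bl.max()+.5;P=p2w("wrist",col,v,zt,o);print(f,col,bl.min(),v,"world",P,"tool",o["tcp_rot"].T@(P-o["eef_pos"]))
```

```text
w1 274 173 222.5 world [465.6147 158.3324  68.    ] tool [16.0376 87.241  -7.6633]
w1 290 173 222.5 world [465.3049 173.269   68.    ] tool [16.0339 87.2193  7.2765]
w5 262 223 310.5 world [504.2846 322.3103 223.8   ] tool [ 14.5993 -48.8623 -10.1859]
w5 268 217 310.5 world [505.4466 324.9956 223.8   ] tool [ 14.602  -48.8599  -7.26  ]
w5 298 218 310.5 world [511.2575 338.4238 223.8   ] tool [ 14.6151 -48.848    7.3716]
w5 304 221 310.5 world [512.4199 341.1098 223.8   ] tool [ 14.6178 -48.8456  10.2983]
```

Emit:
send_rows(rows=[[[0,0,0,-1,0,0,2.4],[0,0,0,-2,0,0,2.4],[0,0,0,-3,0,0,2.4],[0,0,0,-4,0,0.04,2.4],[0,0,0,-4.55,0.5,0.04,2.4],[0,0,0,-4.55,1,0.04,2.4],[0,0,0,-4.55,1.5,0.04,2.4],[0,0,0,-4.55,2,0.04,2.4],[0,0,0,-4.55,2.3,0.04,2.4],[0,0,0,-4.55,2.5,0.04,2.4]]])

```text
clock: 8.73
eef_pos: [453.5, 355.4, 149.2]
tcp_rot: [[0.918, -0.001, 0.397], [-0.397, 0.0, 0.918], [-0.001, -1.0, -0.0]]
force: [1.2, -0.2, -0.0]
width: 28.8
```

Run:
```python
from fit import *
tgt([453,356,150],66.65);print(robot.get_obs()["eef_pos"],robot.get_obs()["force"])
```

```text
row [ 0.01 -0.04 -0.03] [-0.067 -0.083  0.035] clk 8.7333 q [-0.99  0.32  0.26  1.9  -0.1   0.93  0.48]
[453.4763 355.4179 149.1685] [ 1.2416 -0.2279 -0.0346]
```

Emit:
send_rows(rows=[[[0,0,0,0,0.12,0.03,2.4],[0,0,0,0,0.24,0.03,2.4],[0,0,0,0,0.36,0.03,2.4],[0,0,0,0,0.43,0.03,2.4],[0,0,0,0,0.5,0.03,2.4],[0,0,0,0,0.57,0.03,2.4],[0,0,0,0,0.64,0.03,2.4],[0,0,0,0,0.71,0.03,2.4],[0,0,0,0,0.78,0.03,2.4],[0,0,0,0,0.85,0.03,2.4]]])

```text
clock: 9.57
eef_pos: [453.6, 355.7, 140.7]
tcp_rot: [[0.918, -0.001, 0.397], [-0.397, 0.0, 0.918], [-0.001, -1.0, -0.0]]
force: [0.0, -1.1, -1.7]
width: 28.9
```

Emit:
send_rows(rows=[[[0,0,0,0,0.06,0,2.4],[0,0,0,0,0.12,0,2.4],[0,0,0,0,0.18,0,2.4],[0,0,0,0,0.24,0,2.4],[0,0,0,0,0.28,0,2.4],[0,0,0,0,0.32,0,2.4],[0,0,0,0,0.36,0,2.4],[0,0,0,0,0.38,0,2.4],[0,0,0,0,0.38,0,2.4],[0,0,0,0,0.38,0,2.4]]])

```text
clock: 10.4
eef_pos: [453.6, 355.8, 137.0]
tcp_rot: [[0.918, -0.0, 0.397], [-0.397, 0.0, 0.918], [-0.0, -1.0, 0.0]]
force: [0.8, -0.1, 3.6]
width: 28.4
```

Emit:
send_rows(rows=[[[0,0,0,0,0.03,0,2.4],[0,0,0,0,0.05,0,2.4],[0,0,0,0,0.05,0,2.4],[0,3,0,0,0.05,0,2.4],[0,6,0,0,0.05,0,2.4],[0,9,0,0,0.05,0,2.4],[0,12,0,0,0.05,0,2.4],[0,15,0,0,0.05,0,2.4],[0,15,0,0,0.05,0,2.4],[0,15,0,0,0.05,0,2.4]]])

```text
clock: 11.23
eef_pos: [454.0, 355.8, 136.8]
tcp_rot: [[0.783, 0.0, 0.621], [-0.621, 0.001, 0.783], [-0.0, -1.0, 0.001]]
force: [0.4, -1.9, 6.0]
width: 28.7
```

Emit:
send_rows(rows=[[[0,2,0,0,0.03,0,2.4],[0,4,0,0,0.03,0,2.4],[0,6,0,0,0.03,0,2.4],[0,8,0,0,0.03,0,2.4],[0,10,0,0,0.03,0,2.4],[0,12,0,0,0.03,0,2.4],[0,12,0,0,0.03,0,2.4],[0,12,0,0,0.06,0,2.4],[0,12,0,0,0.06,0,2.4],[0,12,0,0,0.06,0,2.4]]])

```text
clock: 12.07
eef_pos: [454.0, 355.8, 136.2]
tcp_rot: [[0.638, 0.0, 0.77], [-0.77, 0.001, 0.638], [-0.0, -1.0, 0.001]]
force: [-0.1, 1.0, -0.4]
width: 28.6
```

Emit:
send_rows(rows=[[[0,2,0,0,0,0,2.4],[0,4,0,0,0,0,2.4],[0,6,0,0,0,0,2.4],[0,8,0,0,0.02,0,2.4],[0,8,0,0,0.04,0,2.4],[0,8,0,0,0.06,0,2.4],[0,8,0,0,0.08,0,2.4],[0,8,0,0,0.1,0,2.4],[0,8,0,0,0.12,0,2.4],[0,8,0,0,0.12,0,2.4]]])

```text
clock: 12.9
eef_pos: [454.0, 355.9, 135.0]
tcp_rot: [[0.525, 0.0, 0.851], [-0.851, 0.001, 0.525], [-0.0, -1.0, 0.001]]
force: [-0.3, 0.9, -1.3]
width: 28.6
```

Emit:
send_rows(rows=[[[0,0,0,0,0.03,0,2.4],[0,0,0,0,0.06,0,2.4],[0,0,0,0,0.09,0,2.4],[0,0,0,0,0.12,0,2.4],[0,0,0,0,0.15,0,2.4],[0,0,0,0,0.18,0,2.4],[0,0,0,0,0.21,0,2.4],[0,0,0,0,0.24,0,2.4],[0,0,0,0,0.24,0,2.4],[0,0,0,0,0.24,0,2.4]]])

```text
clock: 13.73
eef_pos: [454.0, 355.9, 132.6]
tcp_rot: [[0.525, 0.0, 0.851], [-0.851, 0.001, 0.525], [-0.0, -1.0, 0.001]]
force: [0.5, 0.9, -1.5]
width: 28.5
```

Emit:
send_rows(rows=[[[0,0,0,0,0.03,0,2.4],[0,0,0,0,0.06,0,2.4],[0,0,0,0,0.09,0,2.4],[0,0,0,0,0.12,0,2.4],[0,0,0,0,0.15,0,2.4],[0,0,0,0,0.17,0,2.4],[0,0,0,0,0.17,0,2.4],[0,0,0,0,0.17,0,2.4],[0,0,0,0,0.17,0,2.4],[0,0,0,0,0.17,0,2.4]]])

```text
clock: 14.57
eef_pos: [454.3, 356.1, 131.3]
tcp_rot: [[0.525, 0.001, 0.851], [-0.851, 0.001, 0.525], [-0.001, -1.0, 0.001]]
force: [-1.0, 0.6, 6.8]
width: 28.3
```

Fully sunk: 5.7 mm below the resting height with 6.8 N. Now I screw clockwise, following the pitch of 0.089 mm/deg.

Emit:
send_rows(rows=[[[0,2,0,0,0.02,0,2.4],[0,4,0,0,0.04,0,2.4],[0,6,0,0,0.05,0,2.4],[0,8,0,0,0.07,0,2.4],[0,10,0,0,0.09,0,2.4],[0,12,0,0,0.11,0,2.4],[0,14,0,0,0.12,0,2.4],[0,16,0,0,0.14,0,2.4],[0,16,0,0,0.14,0,2.4],[0,16,0,0,0.14,0,2.4]]])

```text
clock: 15.4
eef_pos: [454.2, 356.0, 129.8]
tcp_rot: [[0.271, 0.001, 0.963], [-0.963, 0.001, 0.271], [-0.001, -1.0, 0.001]]
force: [0.2, 1.0, 1.3]
width: 28.6
```

Run:
```python
from h import *
o=robot.get_obs();print(o["eef_pos"],yaw(o),o["force"],o["wrist_torque"],o["joints"])
```

```text
[454.2017 355.9879 129.8136] 15.71582319732825 [0.2461 1.0233 1.2709] [-0.0347 -0.0018 -0.0238] [-1.1346  0.3666  0.4472  1.9195 -0.2001  0.8975 -0.3138]
```

Emit:
send_rows(rows=[[[0,4,0,0,0.036,0,2.4],[0,8,0,0,0.071,0,2.4],[0,12,0,0,0.107,0,2.4],[0,16,0,0,0.142,0,2.4],[0,20,0,0,0.178,0,2.4],[0,24,0,0,0.213,0,2.4],[0,28,0,0,0.249,0,2.4],[0,32,0,0,0.284,0,2.4],[0,36,0,0,0.32,0,2.4],[0,36,0,0,0.32,0,2.4]]])

```text
clock: 16.23
eef_pos: [454.1, 356.0, 126.6]
tcp_rot: [[-0.349, 0.001, 0.937], [-0.937, 0.001, -0.349], [-0.001, -1.0, 0.0]]
force: [0.1, 0.7, 1.4]
width: 28.4
```

Emit:
send_rows(rows=[[[0,4,0,0,0.036,0,2.4],[0,8,0,0,0.071,0,2.4],[0,12,0,0,0.107,0,2.4],[0,16,0,0,0.142,0,2.4],[0,20,0,0,0.178,0,2.4],[0,24,0,0,0.213,0,2.4],[0,28,0,0,0.249,0,2.4],[0,32,0,0,0.284,0,2.4],[0,36,0,0,0.32,0,2.4],[0,36,0,0,0.32,0,2.4]]])

```text
clock: 17.07
eef_pos: [454.1, 356.1, 123.3]
tcp_rot: [[-0.833, 0.001, 0.553], [-0.553, 0.001, -0.833], [-0.001, -1.0, -0.0]]
force: [0.7, 0.1, 2.9]
width: 28.7
```

Run:
```python
from h import *
o=robot.get_obs();print(o["eef_pos"],yaw(o),o["force"],o["wrist_torque"])
im=robot.capture("top");c=cv2.resize(im[185:275,160:260],None,fx=6,fy=6,interpolation=cv2.INTER_CUBIC);cv2.imwrite("pics/t6.png",c[:,:,::-1])
```

```text
[454.0872 356.0644 123.2778] -56.43662246623681 [0.6576 0.0592 2.8957] [ 0.0468  0.0063 -0.0035]
```

Emit:
send_rows(rows=[[[0,3,0,0,0.027,0,2.4],[0,6,0,0,0.053,0,2.4],[0,9,0,0,0.08,0,2.4],[0,12,0,0,0.107,0,2.4],[0,15,0,0,0.133,0,2.4],[0,16.7,0,0,0.148,0,2.4],[0,16.7,0,0,0.148,0,2.4],[0,16.7,0,0,0.148,0,2.4],[0,16.7,0,0,0.148,0,2.4],[0,16.7,0,0,0.148,0,2.4]]])

```text
clock: 17.95
eef_pos: [454.1, 356.1, 121.9]
tcp_rot: [[-0.955, 0.001, 0.296], [-0.296, 0.001, -0.955], [-0.001, -1.0, -0.001]]
force: [-2.4, -0.3, 3.5]
width: 28.8
```

Emit:
send_rows(rows=[[[0,0,0,0,0,0,3.2],[0,0,0,0,0,0,4],[0,0,0,0,0,0,5],[0,0,0,0,0,0,6],[0,0,0,0,0,0,7],[0,0,0,0,0,0,7],[0,0,0,0,-0.5,0,7],[0,0,0,0,-1.5,0,7],[0,0,0,0,-3,0,7],[0,0,0,0,-4.5,0,7]]])

```text
clock: 18.78
eef_pos: [454.2, 355.9, 168.1]
tcp_rot: [[-0.955, 0.001, 0.295], [-0.295, 0.001, -0.955], [-0.001, -1.0, -0.0]]
force: [0.6, 0.7, -0.4]
width: 70.1
```

Emit:
send_rows(rows=[[[0,0,0,1,-2,0,7],[0,0,0,2,-5,0,7],[0,0,0,4,-8,0,7],[0,0,0,6,-8,0,7],[0,0,0,7,-8,0,7],[0,0,0,7,-8,0,7],[0,0,0,7,-8,0,7],[0,0,0,7,-8,0,7],[0,0,0,7,-8,0,7],[0,0,0,7,-8,0,7]]])

```text
clock: 19.62
eef_pos: [388.0, 334.9, 247.9]
tcp_rot: [[-0.956, 0.001, 0.295], [-0.295, -0.0, -0.956], [-0.001, -1.0, 0.001]]
force: [0.2, -0.6, -0.2]
width: 70.1
```

Run:
```python
from h import *
o=robot.get_obs();print(o["eef_pos"],yaw(o),o["force"],o["clock"],o["width"])
np.save("w7.npy",np.c_[o["tcp_rot"],o["eef_pos"]])
im=robot.capture("wrist");cv2.imwrite("pics/w7.png",im[:,:,::-1])
for P in ([453,356,170],[388,336,20],[388,336,141],[388,336,136]): print(P,w2p("wrist",P,o))
```

```text
[387.9679 334.9366 247.9312] -72.86748986118396 [ 0.1579 -0.5924 -0.155 ] 19.6167 70.11174044124765
[453, 356, 170] [280.0069 127.586 ]
[388, 336, 20] [280.5411 177.3515]
[388, 336, 141] [280.2154 199.1709]
[388, 336, 136] [280.2339 197.9267]
```

View pics/w7.png

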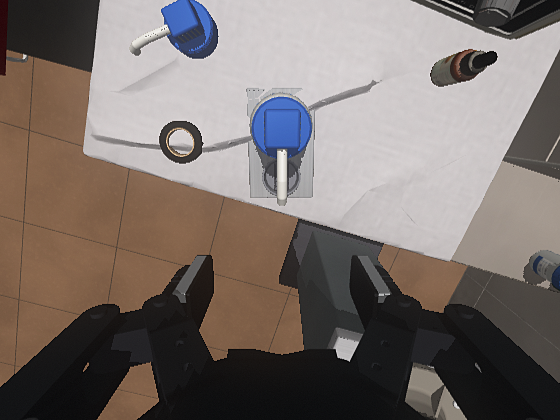

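The wrist view shows the head seated level at (282,130). The spout runs straight to its mouth at (282,200), centred on the plate (249–314) and over the tray. The bystanders are where they were and the fingers are clear, so I'm handing in.

```bash
python3 -c "
from bench import robot
print(robot.close_job())"
```

```text
the job is handed in; nothing more can be done
None
```

The blue head nearest the base is on the bottle, screwed in with its spout over the drip tray, and the job is handed in at about 19.7 s. No verdict came back.

**Fitting:** I set it on the rim with the spout about 140° anticlockwise of the tray. Turning clockwise under about 6 N, it began to drop after 27°. At 35° it was 5.7 mm in and rested on the mouth floor (6.8 N). I then screwed it in about 105° more, following the pitch. The highest contact force I read was about 7 N.

**Final checks:**
- **Depth:** the underside is about 17 mm below the rim, worked out from the tool height; at least 13 mm was needed.
- **Angle:** the spout's direction is within about 1° of the tray's, going by the grip angle. The last wrist picture shows it straight along the middle of the stand.
- **Level and clear:** the head looked level in that picture and the gripper was well away. The tape, dropper and look-alike head had not moved; the cup and antiseptic were not in view at the end, but the arm never went near them.

**What disagreed or went wrong:**
- **Fingertip position:** the fingertips sit about 25 mm behind the reported TCP, not 8 mm ahead as `robot.tips_ahead` says. My first grasp therefore closed on air just above the block.
- **Wrong-axis move:** a lift I keyed on the wrong axis slid the closed gripper 25 mm sideways over the head. It did not touch the head, and I gripped again lower.
- **Bottle position:** the first far wrist estimate of the bottle's axis was about 7 mm off in y. A nearer circle fit gave (453, 356), which agreed with the top camera and was used.

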